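# Load the bolt pail and hang it up

## Task

Put the two long bolts, and only those, into the small open metal pail while it stands on the cabinet, then hang the pail by its handle on the hook under the stand's top board and let it come to rest there. Keep the pail upright on the way, and leave the short bolt, carton, glue bottle and tape roll where they are.

Things in the scene. Friction and masses are not known exactly. Their poses are not given: they have to be found in the camera images.
- pail: loose open rectangular metal pail, 84 (x) x 86 (y) x 36 mm high, 3 mm walls and floor, up to 0.35 kg; origin: centre of its underside. A rigid fixed bail (handle) of 8 mm round bar stands over it in its y-z plane: an upright leg at y = +-46 mm, joined above by an arch with a black upright grip tab on top. Front and back (x, -x) are alike
- pail_bail (a point): underside of the bail's arch at its highest point, 143 mm above the pail's underside, x = y = 0 of the pail; this comes to rest on the hook. Centre of the arch's bar: z = 147 mm for y = 0, 132 mm for y = 34 mm, 108 mm at the legs (y = 46 mm)
- pail_grip (a point): grip point on the black tab on top of the bail (pail x = y = 0, z = 174 mm). The tab is 10 mm wide in pail y, 14 mm deep in pail x, from z = 150 to 190 mm; pinch it across y with the tool leaning in the pail's x-z plane
- stand: fixed grey bench stand; origin: on the underside of its foot plate (12 mm thick, x = -50 to 60 mm, 160 mm wide); its x axis points from the open front to the back panel (150 mm wide, front face at x = 50 mm). Top board 160 mm wide, x = 8 to 70 mm, underside at z = 330 mm, with small things on it up to z = 404 mm. A hook leaves the panel below the board at y = 0
- hook_seat (a point): lowest point of the upper side of the hook (8 mm round bar), where the bail should rest; in the stand at x = -20, y = 0, z = 191 mm. Behind it the bar rises 13 mm up to the panel; the upturned tip stands 22 mm in front (stand -x), its top 16 mm above the seat
- long_bolt_a: long steel hex bolt standing on its head, 65 mm tall, shank 8 mm in diameter, head 15 mm wide and 6 mm high; origin: centre of the underside of the head, z along the shank
- long_bolt_b: the other long bolt, the same as the first
- short_bolt: short steel hex bolt standing on its head, 35 mm tall, same shank and head; origin: centre of the underside of the head. To be left where it stands
- carton: flat closed carton, 86 (x) x 120 (y) x 48 mm high; origin: centre of its underside. Bystander, leave it
- bottle: small white glue bottle with a red cap, 45 mm in diameter, 88 mm tall; origin: centre of its underside. Bystander, leave it
- tape: roll of tape lying flat, 84 mm in diameter, 19 mm high; origin: centre of its underside. Bystander, leave it

How it is judged:
By the outcome, as a careful person would: the job done as asked, in the order asked, and still so for the second after the job is handed in, with the robot touching nothing.
It also fails if it takes over 64 s, if anything falls off the work surface, if the arm or the gripper's body presses on something with over 40 N, if the wrist force passes 120 N, or if a joint passes its speed limit or range.

## Robot

A 6-joint arm with a two-finger parallel gripper is mounted at the origin on a cart in front of the work surface, level with it; the furniture and walls round the work are solid. World frame = base frame: x ahead of the robot, y to its left, z up, the work surface at z = 0. Lengths are in mm, angles in rad, forces in N, time in s.
With the tool pointing down it reaches from about 275 to 750 mm from the base axis. Payload 10.2 kg.
Tool frame: the origin (TCP) lies midway between the tips of the shut fingers; the grasp point (between the pads) lies 19 mm behind it; z points along the fingers, y is the line along which they close (so a half turn about z gives the same grasp; the last joint's range is limited). The gripper opens to 85 mm and grips with 20 to 120 N. Pads are 22 mm wide; open, the fingers measure 114 mm over their backs; the gripper's body (76 mm by 85 mm) begins 54 mm behind the grasp point. The pads swing forward as they close: fully open they stand 13 mm farther back than shut.
Start: joints at [0.89, 0.313, 1.498, -0, 1.331, -0.223], TCP at [232.05, 470.939, 231.294] pointing down, gripper open.
Joint ranges: [-2.94, 2.94], [-0.97, 2.17], [0.19, 2.56], [-1.23, 4.37], [0.02, 3.11], [-2.88, 2.88]. Speed limits (rad/s): [2.39, 2.39, 3.01, 3.14, 3.14, 3.14].

## Interface

Orientations are given as a unit quaternion [w, x, y, z].
In Python, from rig import ctrl, capture, camera_info gives the robot as it stands.
- The arm moves only by the tool apply_moves, never from a script. Its argument "targets" is a list of rows, each a list of 3 entries, a list of its own where there are three numbers: the finger opening in mm, from 0 to 85.4, then the shift along the world's x, y, z in mm, then the turn, a rotation vector about the world's x, y, z in degrees. In form: [[grip, [dx, dy, dz], [rx, ry, rz]], ...]. A call has 1 to 20 rows; each row is the pose to reach, as a shift and turn from the pose commanded when the call began; what a row does not reach only later rows make up. A row lasts 1/10 s, in which the tool goes at most 50 mm and 8.59 degrees, less where a joint would pass 70% of its speed; a pose out of reach is approached as far as the arm can. A call with a gripper value outside its range is refused whole. The fingers move at their own pace and stop on an object; "squeeze" is the grip in N (left out, the last holds). Time passes only in rows, so rows that repeat a pose let the fingers close. It gives the time, the measured TCP pose, the force, the opening and the grip force at its end, in the units of the state.
- ctrl.sense(): the state, without advancing time (a new reading comes with each control period).
- capture(name): name is "scene" or "top"; returns (picture, depth): 480x640x3 uint8, blue, green, red; 480x640 float32, mm along the optical axis (not along the pixel's ray), 0 where there is no reading.
- camera_info(name): a dict with "vfov" (degrees; the focal length in pixels is half the picture's height over the tangent of half this angle, whatever the lens; pixels are square), "cx", "cy" (the principal point, pixels), "extrinsics" (4x4, takes a point from camera to world coordinates). Camera axes: x right, y down, z forward; pixel columns grow to the right and rows downward; lengths in mm; the calibration is good to about 2 mm. A picture is of the moment at which its call begins. camera_info takes no time and is no camera call.
- ctrl.finish_job(): hands the job in; it is judged then, once.
The state is a dict: "time_s": time; "joints": joint angles; "dq": joint speeds; "tau": joint torques, N m; "eef_pos": TCP position; "ee_rot": TCP orientation; "force": force on the tool from outside, world axes, zero at the start; "wrist_torque": the same for the moment, N m; "grip_width": opening from 0.0 (shut) to 1.0 (fully open); "grip_force": force on a finger pad.
Only numpy, scipy, OpenCV 4.12 (cv2) and the standard library are available. Lean on these libraries where they do the work, as an engineer would, in place of code of your own. Each camera call takes 0.05 s, during which the arm holds its last target. There are 200 camera calls.

## Working session

There is one attempt and no reset: what is moved stays moved. The work goes in short steps, Python scripts to look and compute and a tool call to move; the robot and the scene stay as the last step left them, time stands still between calls to the robot, and variables do not carry over. Pictures are saved under pics/ and viewed, at most 11 in all, crops included, and the job is handed in when it is done.

Besides the shell and the picture viewer there is one more tool, called after "Request:" as name([rows], argument=value, ...), one row to a line, values as JSON. apply_moves: Moves the arm, as the interface text tells. Its arguments: {"type":"object","properties":{"targets":{"type":"array","items":{"type":"array"}},"squeeze":{"type":"number"}},"required":["targets"]}

```bash
mkdir -p pics; cat > h.py <<'E'
import numpy as np, cv2
from rig import ctrl, capture, camera_info
def cam(n):
    i=camera_info(n); f=240/np.tan(np.radians(i["vfov"])/2)
    return f,i["cx"],i["cy"],np.array(i["extrinsics"])
def shot(n,tag):
    p,d=capture(n); cv2.imwrite(f"pics/{tag}.png",p); np.savez(f"pics/{tag}.npz",p=p,d=d,c=np.array([*cam(n)[:3]]),E=cam(n)[3]); return p,d
def pts(tag):
    z=np.load(f"pics/{tag}.npz"); d=z["d"]; f,cx,cy=z["c"]; v,u=np.mgrid[:480,:640]
    P=np.stack([(u-cx)/f*d,(v-cy)/f*d,d],-1)@z["E"][:3,:3].T+z["E"][:3,3]; P[d==0]=np.nan
    return z["p"],P
E
python3 - <<'E'
from h import *
print(ctrl.sense())
for n in("scene","top"):
    shot(n,n+"0"); print(camera_info(n))
E
```

```text
{'time_s': 0.0, 'joints': array([ 8.89625888e-01,  3.13476087e-01,  1.49843253e+00, -7.13434870e-06,
        1.33102491e+00, -2.23385888e-01]), 'dq': array([ 0.0013402 , -0.00151008,  0.00187977, -0.00077393, -0.00180833,
       -0.00106125]), 'tau': array([ 4.53948242e-04, -4.12283242e+01, -2.59739792e+01, -1.99386650e-04,
        4.18472802e-03,  2.43898836e-05]), 'eef_pos': array([231.86726846, 470.73186497, 230.7234491 ]), 'ee_rot': array([-2.89874970e-04,  2.26897952e-01,  9.73918308e-01, -6.04540457e-04]), 'force': array([ 0.1741087 , -0.52193202,  0.2516777 ]), 'wrist_torque': array([-0.00293404, -0.0138246 , -0.01325695]), 'grip_force': 0.0, 'grip_width': 1.0008932722806156}
{'vfov': 43.231268239293115, 'cx': 324.16303607525714, 'cy': 234.0572165923303, 'extrinsics': array([[ 5.58326729e-01, -3.12706043e-01,  7.68430995e-01,
        -1.48762734e+02],
       [-8.29290264e-01, -2.36521825e-01,  5.06295451e-01,
        -5.33707323e+02],
       [ 2.34290537e-02, -9.19930626e-01, -3.91380534e-01,
         4.89332940e+02],
       [ 0.00000000e+00,  0.00000000e+00,  0.00000000e+00,
         1.00000000e+00]])}
{'vfov': 45.54085103779002, 'cx': 327.88050268047857, 'cy': 250.0631304119671, 'extrinsics': array([[ 1.34323455e-02, -9.95593207e-01,  9.28102285e-02,
         4.51562799e+02],
       [-9.99909717e-01, -1.34078973e-02,  8.86985300e-04,
        -9.42918437e+01],
       [ 3.61313470e-04, -9.28137636e-02, -9.95683421e-01,
         1.05274368e+03],
       [ 0.00000000e+00,  0.00000000e+00,  0.00000000e+00,
         1.00000000e+00]])}
```

View pics/scene0.png

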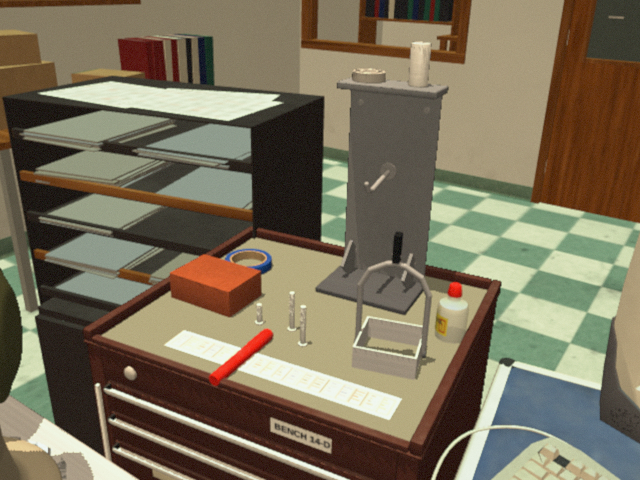

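View pics/top0.png

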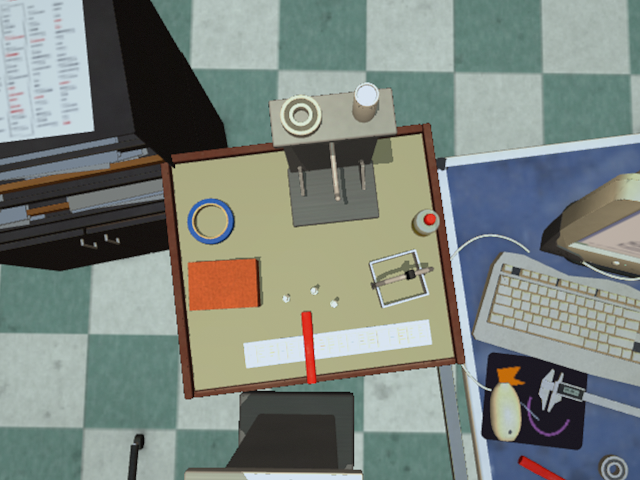

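The scene view shows the short bolt at about (259,314), long bolts at (292,311) and (303,326), and the pail at (390,345). Its tab is at (397,248) and the hook at (380,178). In the top view the bolts are at (286,298), (315,289) and (334,302), the tab at (410,274) and the hook at (336,172).

```bash
python3 - <<'E'
from h import *
for t,boxes in(("top0",[(275,280,345,310),(360,245,435,305),(280,140,385,225)]),("scene0",[(250,285,312,350),(350,225,435,380),(340,150,430,310)])):
    p,P=pts(t)
    for i,(a,b,c,e) in enumerate(boxes):
        s=7 if i==0 else 5; s=min(s,570//(e-b),780//(c-a))
        if t=="top0" and i<2 or t=="scene0" and i!=1: pass
    tiles=[cv2.resize(p[b:e,a:c],(390,290),interpolation=cv2.INTER_CUBIC) for a,b,c,e in boxes[:2]]
    globals()[t]=tiles
cv2.imwrite("pics/c1.png",np.vstack([np.hstack(top0),np.hstack(scene0)]))
from scipy.ndimage import label
p,P=pts("top0"); z=P[...,2]
def rep(t,box,zlo,zhi,mn=3):
    p,P=pts(t);a,b,c,e=box;Q=P[b:e,a:c];m=(Q[...,2]>zlo)&(Q[...,2]<zhi);L,n=label(m,np.ones((3,3)))
    for k in range(1,n+1):
        q=Q[L==k]
        if len(q)>=mn: vv,uu=np.where(L==k);print(t,(zlo,zhi),len(q),"px",(uu.mean()+a).round(1),(vv.mean()+b).round(1),np.nanmean(q,0).round(1),np.nanmin(q,0).round(),np.nanmax(q,0).round())
print("surface",np.nanmedian(z[230:250,250:280]),np.nanmedian(pts("scene0")[1][345:355,330:345,2]))
for t,b in(("top0",(270,270,350,312)),("scene0",(245,280,315,352))):
    for lo in(12,25,48): rep(t,b,lo,90)
print("pail")
for t,b in(("top0",(355,235,440,315)),("scene0",(350,225,440,380))):
    rep(t,b,28,45,10); rep(t,b,100,155); rep(t,b,155,200)
print("stand")
rep("top0",(260,60,400,235),290,345,20);rep("top0",(260,60,400,235),345,420,20);rep("top0",(270,140,400,235),150,240)
rep("top0",(270,140,400,235),5,25,30);rep("scene0",(340,150,400,195),150,240)
print("shelf");rep("top0",(0,0,260,300),100,900,200)
print("marker");rep("top0",(295,305,320,385),5,40)
print("base arm");rep("top0",(150,380,470,480),-60,400,200)
E
```

```text
surface 2.961645827113898 2.9568485904673025
top0 (12, 90) 21 px 313.0 290.7 [473.  -68.6  58.5] [470. -72.  12.] [478. -65.  68.]
top0 (12, 90) 20 px 284.6 298.4 [459.4 -17.7  33.6] [456. -21.  19.] [464. -13.  38.]
top0 (12, 90) 19 px 333.4 303.6 [ 451.2 -104.1   62.4] [ 447. -107.   12.] [ 456. -100.   69.]
top0 (25, 90) 19 px 312.9 290.5 [473.3 -68.5  62.7] [470. -72.  31.] [478. -65.  68.]
top0 (25, 90) 18 px 284.3 298.3 [459.4 -17.3  35.2] [456. -20.  29.] [464. -13.  38.]
top0 (25, 90) 18 px 333.5 303.8 [ 451.  -104.3   65.2] [ 447. -107.   61.] [ 454. -102.   69.]
top0 (48, 90) 18 px 312.9 290.4 [473.5 -68.5  64.5] [471. -72.  55.] [478. -65.  68.]
top0 (48, 90) 18 px 333.5 303.8 [ 451.  -104.3   65.2] [ 447. -107.   61.] [ 454. -102.   69.]
scene0 (12, 90) 286 px 252.0 288.3 [504.4  32.1  27.4] [482.  28.  12.] [530.  35.  48.]
scene0 (12, 90) 167 px 292.0 308.2 [472.9 -71.   40.8] [469. -75.  12.] [478. -65.  67.]
scene0 (12, 90) 77 px 259.0 311.2 [458.6 -20.1  25. ] [455. -24.  12.] [463. -15.  37.]
scene0 (12, 90) 182 px 302.9 323.3 [ 450.  -107.1   39.5] [ 447. -111.   1
[... 3718 characters left out ...]
]
top0 (5, 40) 7 px 316.7 345.4 [375.5 -75.5   6.5] [373. -78.   6.] [378. -72.   9.]
top0 (5, 40) 4 px 300.8 355.0 [357.9 -46.9   5.7] [356. -49.   5.] [360. -46.   6.]
top0 (5, 40) 4 px 298.5 358.0 [352.6 -42.9   6. ] [352. -46.   5.] [353. -40.   8.]
top0 (5, 40) 4 px 299.5 372.5 [326.8 -45.2   6. ] [326. -48.   5.] [328. -42.   7.]
top0 (5, 40) 3 px 317.0 373.0 [326.5 -76.8   7. ] [325. -77.   5.] [328. -77.   9.]
top0 (5, 40) 5 px 297.8 375.4 [321.6 -42.2   5.8] [320. -44.   5.] [324. -41.   7.]
base arm
top0 (-60, 400) 1555 px 234.6 386.1 [301.5  70.6   8.3] [ 279. -106.   -5.] [315. 164.  24.]
top0 (-60, 400) 2001 px 270.3 473.9 [145.9   4.5  -5.2] [ 136. -160.  -30.] [152. 158.   6.]
```

View pics/c1.png

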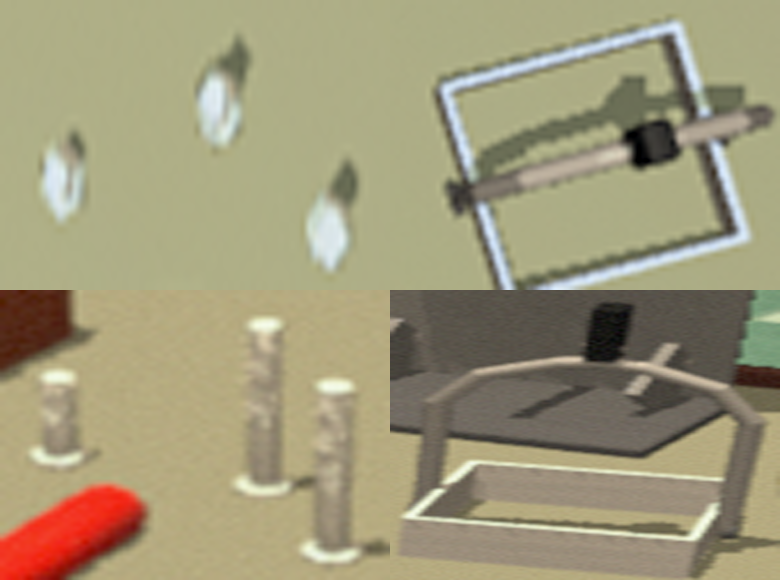

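The enlarged crops confirm the bolts, from left short, A, B. They also show the bail running along the pail's y, with the black tab at its middle. The depth means put bolt A at about (474,-69), B at (452,-105), the short bolt at (460,-18), and the pail at (497.5,-220) with yaw about 17°. First I'll move above B with the tool leaning 45°.

Request:
apply_moves([
  [20,[0,0,60],[0,0,0]],
  [20,[0,0,60],[0,0,0]],
  [20,[148,-576,30],[-10.3,-44.2,24.8]],
  [20,[148,-576,30],[-10.3,-44.2,24.8]],
  [20,[148,-576,30],[-10.3,-44.2,24.8]],
  [20,[148,-576,30],[-10.3,-44.2,24.8]],
  [20,[148,-576,30],[-10.3,-44.2,24.8]],
  [20,[148,-576,30],[-10.3,-44.2,24.8]],
  [20,[148,-576,30],[-10.3,-44.2,24.8]],
  [20,[148,-576,30],[-10.3,-44.2,24.8]],
  [20,[148,-576,30],[-10.3,-44.2,24.8]],
  [20,[148,-576,30],[-10.3,-44.2,24.8]],
  [20,[148,-576,30],[-10.3,-44.2,24.8]],
  [20,[148,-576,30],[-10.3,-44.2,24.8]],
  [20,[148,-576,30],[-10.3,-44.2,24.8]],
  [20,[148,-576,30],[-10.3,-44.2,24.8]],
], squeeze=40)

```text
time_s: 1.7
eef_pos: [347.4, 6.4, 256.5]
ee_rot: [0.375, 0.002, 0.927, 0.001]
force: [0.7, 0.3, 0.1]
grip_width: 0.235
grip_force: 0.0
```

```bash
python3 - <<'E'
from h import *
from scipy.spatial.transform import Rotation as R
s=ctrl.sense();q=s["ee_rot"];print(s["time_s"],s["joints"].round(2),s["eef_pos"].round(1));print(R.from_quat([*q[1:],q[0]]).as_matrix().round(3))
# stand fit
p,P=pts("top0");z=P[...,2]
m=np.zeros(z.shape,bool);m[80:150,265:400]=1;m&=(z>336)&(z<345)
q=P[m][:,:2].astype(np.float32);print("board",cv2.minAreaRect(q),np.nanmedian(z[m]))
m=np.zeros(z.shape,bool);m[160:232,285:385]=1;m&=(z>9)&(z<19)
q=P[m][:,:2].astype(np.float32);print("foot",cv2.minAreaRect(q))
for t,b in(("top0",(320,150,350,205)),("scene0",(362,160,398,196))):
    p,P=pts(t);a,bb,c,e=b;Q=P[bb:e,a:c].reshape(-1,3);Q=Q[(Q[:,2]>150)&(Q[:,2]<250)&(Q[:,0]<690)&(abs(Q[:,1]+95)<25)]
    for x in range(600,690,6):
        k=Q[(Q[:,0]>=x)&(Q[:,0]<x+6)]
        if len(k): print(t,x,len(k),k.mean(0).round(1),k[:,2].min().round(),k[:,2].max().round())
p,P=pts("scene0");Q=P[100:240,360:430].reshape(-1,3);Q=Q[(Q[:,2]>220)&(Q[:,2]<310)&(Q[:,0]>670)&(Q[:,0]<730)]
f=np.polyfit(Q[:,1],Q[:,0],1);print("panel x=",f, "yaw",np.degrees(np.arctan(-f[0])),Q[:,1].min(),Q[:,1].max())
E
```

```text
1.7 [-0.72 -0.63  2.4   0.65  0.86 -2.59] [347.4   6.4 256.5]
[[-0.719  0.002  0.695]
 [ 0.004  1.     0.001]
 [-0.695  0.004 -0.719]]
board ((688.5779418945312, -96.39044952392578), (62.934730529785156, 160.0159149169922), 7.047900199890137) 341.7283757774233
foot ((654.161865234375, -100.29212951660156), (108.62005615234375, 159.68551635742188), 6.9854960441589355)
top0 600 6 [ 605.4 -106.2  205.3] 201.0 208.0
top0 606 17 [ 608.8 -106.2  205.5] 203.0 208.0
top0 612 16 [ 615.  -105.   198.7] 193.0 204.0
top0 618 17 [ 621.1 -104.8  193. ] 189.0 196.0
top0 624 20 [ 627.  -103.8  190.1] 186.0 193.0
top0 630 20 [ 632.8 -103.1  191. ] 189.0 193.0
top0 636 21 [ 639.1 -102.5  191.3] 187.0 194.0
top0 642 20 [ 644.8 -101.4  192.7] 190.0 197.0
top0 648 21 [ 650.9 -101.1  193.9] 190.0 197.0
top0 654 23 [ 656.8 -100.1  194.7] 191.0 198.0
top0 660 22 [663.2 -99.5 196.2] 194.0 199.0
top0 666 20 [669.3 -98.7 196.6] 194.0 199.0
top0 672 20 [674.8 -98.  198.4] 196.0 202.0
top0 678 24 [681.1 -97.  199.5] 195.0 202.0
top0 684 2 [684.3 -97.7 199.6] 199.0 200.0
scene0 600 4 [ 605.5 -108.6  203.9] 200.0 206.0
scene0 606 28 [ 609.  -108.6  201.1] 192.0 207.0
scene0 612 20 [ 614.  -109.1  193.8] 188.0 202.0
scene0 618 10 [ 621.1 -108.7  189.8] 185.0 194.0
scene0 624 5 [ 626.4 -108.4  188.3] 185.0 191.0
scene0 630 13 [ 632.6 -107.2  189.7] 185.0 192.0
scene0 636 9 [ 639.4 -105.7  190.7] 187.0 193.0
scene0 642 12 [ 645.2 -105.4  191.1] 187.0 194.0
scene0 648 13 [ 650.5 -103.8  193.4] 190.0 196.0
scene0 654 10 [ 656.6 -103.9  194.4] 191.0 197.0
scene0 660 13 [ 663.5 -102.8  194.8] 192.0 198.0
scene0 666 10 [ 669.6 -103.3  195.5] 193.0 198.0
scene0 672 9 [ 675.  -100.4  197.3] 195.0 199.0
scene0 678 13 [ 680.8 -100.2  198. ] 193.0 200.0
scene0 684 11 [687.2 -99.3 199.6] 196.0 202.0
panel x= [-1.19635456e-01  6.89925552e+02] yaw 6.822182220767963 -163.7312881446016 -39.62033744161943
```

Request:
apply_moves([
  [20,[60,-110,-60],[0,0,0]],
  [20,[60,-110,-60],[0,0,0]],
  [20,[60,-110,-60],[0,0,0]],
  [20,[60,-110,-60],[0,0,0]],
  [20,[60,-110,-60],[0,0,0]],
  [20,[60,-110,-60],[0,0,0]],
  [20,[60,-110,-60],[0,0,0]],
])

```text
time_s: 2.4
eef_pos: [416.6, -84.9, 218.8]
ee_rot: [0.359, 0.012, 0.933, -0.003]
force: [0.3, -0.1, 0.2]
grip_width: 0.234
grip_force: 0.0
```

```bash
cat >> h.py <<'E'
from scipy.spatial.transform import Rotation as R
def st():
    s=ctrl.sense();q=s["ee_rot"];M=R.from_quat([*q[1:],q[0]]).as_matrix()
    print(s["time_s"],"j",s["joints"].round(2),"tcp",s["eef_pos"].round(1),"grasp",(s["eef_pos"]-19*M[:,2]).round(1),"F",s["force"].round(1),"g",round(s["grip_width"],3),round(s["grip_force"],1))
    print("ty",M[:,1].round(3),"tz",M[:,2].round(3))
    return s,M
E
python3 -c "from h import *; st()"
```

```text
2.4 j [-0.79 -0.24  2.29  0.82  0.68 -2.88] tcp [416.6 -84.9 218.8] grasp [403.9 -84.6 232.9] F [ 0.3 -0.1  0.2] g 0.234 0.0
ty [0.025 1.    0.002] tz [ 0.67  -0.015 -0.742]
```

Request:
apply_moves([
  [20,[-8,-20,-20],[63.6,0,-63.6]],
  [20,[-8,-20,-20],[63.6,0,-63.6]],
  [20,[-8,-20,-20],[63.6,0,-63.6]],
  [20,[-8,-20,-20],[63.6,0,-63.6]],
  [20,[-8,-20,-20],[63.6,0,-63.6]],
  [20,[-8,-20,-20],[63.6,0,-63.6]],
  [20,[-8,-20,-20],[63.6,0,-63.6]],
  [20,[-8,-20,-20],[63.6,0,-63.6]],
  [20,[-8,-20,-20],[63.6,0,-63.6]],
  [20,[-8,-20,-20],[63.6,0,-63.6]],
  [20,[-8,-20,-20],[63.6,0,-63.6]],
  [20,[-8,-20,-20],[63.6,0,-63.6]],
])

```text
time_s: 3.6
eef_pos: [408.8, -105.2, 198.8]
ee_rot: [0.247, 0.654, 0.656, 0.285]
force: [-0.6, 0.2, 0.1]
grip_width: 0.24
grip_force: 0.0
```

Request:
apply_moves([
  [20,[0,0,-30],[63.6,0,-63.6]],
  [20,[0,0,-30],[63.6,0,-63.6]],
  [20,[0,0,-30],[63.6,0,-63.6]],
  [20,[0,0,-30],[63.6,0,-63.6]],
  [20,[0,0,-30],[63.6,0,-63.6]],
  [20,[0,0,-30],[63.6,0,-63.6]],
  [20,[0,0,-30],[63.6,0,-63.6]],
  [20,[0,0,-30],[63.6,0,-63.6]],
  [20,[0,0,-30],[63.6,0,-63.6]],
  [20,[0,0,-30],[63.6,0,-63.6]],
  [20,[0,0,-30],[63.6,0,-63.6]],
  [20,[0,0,-30],[63.6,0,-63.6]],
])

```text
time_s: 4.8
eef_pos: [409.0, -105.3, 168.7]
ee_rot: [-0.01, 0.914, -0.005, 0.407]
force: [-0.7, -0.0, -0.1]
grip_width: 0.238
grip_force: 0.0
```

```bash
cat >> h.py <<'E'
def turn(yaw,lean=45,flip=1):
    "rotvec (deg) from the present pose to azimuth yaw, lean; tool y = -flip*lateral"
    s,M=st(); y,l=np.radians([yaw,lean])
    z=np.array([np.sin(l)*np.cos(y),np.sin(l)*np.sin(y),-np.cos(l)]); t=-flip*np.array([-np.sin(y),np.cos(y),0])
    T=np.stack([np.cross(t,z),t,z],1); print("turn",R.from_matrix(T@M.T).as_rotvec(degrees=True).round(1)); return s,M,z
def go(g,yaw,lean=45):
    s,M,z=turn(yaw,lean); print("shift",(np.array(g)+19*z-s["eef_pos"]).round(1), "tz",z.round(3))
E
python3 -c "
from h import *; go([452,-105,50],0)"
```

```text
4.8 j [-0.96 -0.12  2.43  1.24  0.71 -0.33] tcp [ 409.  -105.3  168.7] grasp [ 394.9 -105.5  181.4] F [-0.7 -0.  -0.1] g 0.238 0.0
ty [-0.    -1.    -0.022] tz [ 0.743  0.014 -0.669]
turn [-1.3  3.   0.1]
shift [  56.5    0.3 -132.1] tz [ 0.707  0.    -0.707]
```

Request:
apply_moves([
  [20,[14,0,-90],[-1.3,3,0]],
  [20,[14,0,-90],[-1.3,3,0]],
  [20,[14,0,-90],[-1.3,3,0]],
  [20,[28,0,-104],[-1.3,3,0]],
  [20,[42,0,-118],[-1.3,3,0]],
  [20,[56.5,0.3,-132],[-1.3,3,0]],
  [20,[56.5,0.3,-132],[-1.3,3,0]],
  [20,[56.5,0.3,-132],[-1.3,3,0]],
])

```text
time_s: 5.6
eef_pos: [465.2, -104.9, 36.6]
ee_rot: [-0.0, 0.924, -0.0, 0.382]
force: [-0.1, 0.1, 0.7]
grip_width: 0.235
grip_force: 0.0
```

```bash
python3 - <<'E'
from h import *
go([452,-105,50],0)
p,d=shot("scene","s1");q,d=shot("top","t1")
cv2.imwrite("pics/c2.png",np.hstack([cv2.resize(p[240:360,220:340],(400,400),interpolation=2),cv2.resize(q[250:350,270:370],(400,400),interpolation=2)]))
E
```

```text
5.6 j [-0.75  0.41  2.37  2.03  0.56 -1.11] tcp [ 465.2 -104.9   36.6] grasp [ 451.8 -104.9   50. ] F [-0.1  0.1  0.7] g 0.235 0.0
ty [-0. -1. -0.] tz [ 0.706  0.    -0.708]
turn [-0.  -0.1  0. ]
shift [ 0.2 -0.1 -0. ] tz [ 0.707  0.    -0.707]
```

View pics/c2.png

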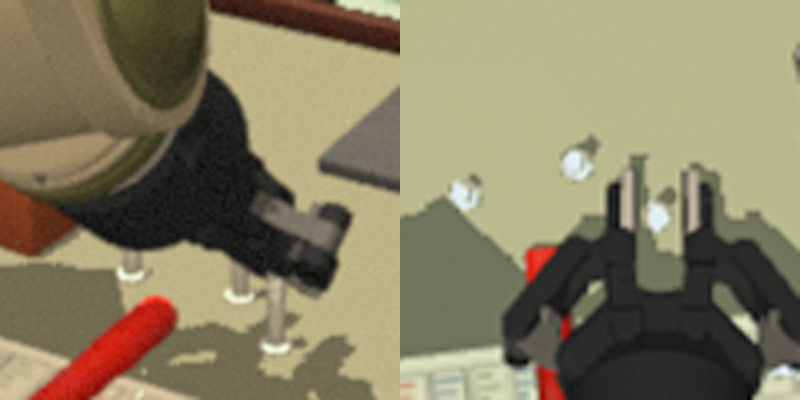

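The crops show the open fingers straddling bolt B, at (657,216) in the right crop, with bolt A and the short bolt clear. Next I'll close and lift.

Request:
apply_moves([
  [3,[0,0,0],[0,0,0]],
  [3,[0,0,0],[0,0,0]],
  [3,[0,0,0],[0,0,0]],
  [3,[0,0,0],[0,0,0]],
  [3,[0,0,0],[0,0,0]],
  [3,[0,0,0],[0,0,0]],
  [3,[0,0,40],[0,0,0]],
  [3,[0,0,80],[0,0,0]],
  [3,[0,0,80],[0,0,0]],
  [3,[0,0,80],[0,0,0]],
], squeeze=40)

```text
time_s: 6.7
eef_pos: [466.1, -105.8, 118.6]
ee_rot: [0.002, 0.923, -0.001, 0.384]
force: [0.1, 0.4, 0.0]
grip_width: 0.077
grip_force: 39.2
```

```bash
python3 - <<'E'
from h import *
go([485,-241.5,130],17)
shot("scene","s2")
E
```

```text
6.7 j [-0.75  0.15  2.33  1.52  0.5  -0.52] tcp [ 466.1 -105.8  118.6] grasp [ 452.6 -105.7  132. ] F [0.1 0.4 0. ] g 0.077 39.2
ty [-0.002 -1.     0.002] tz [ 0.709 -0.003 -0.705]
turn [ 0.1  0.2 17.1]
shift [  31.7 -131.8   -2.1] tz [ 0.676  0.207 -0.707]
```

Request:
apply_moves([
  [3,[-25,-40,0],[0,0,5]],
  [3,[-35,-80,0],[0,0,11]],
  [3,[-30,-115,0],[0,0,17]],
  [3,[-20,-148,0],[0,0,17]],
  [3,[-20,-148,0],[0,0,17]],
  [3,[5,-141,0],[0,0,17]],
  [3,[32,-133,0],[0,0,17]],
  [3,[32,-133,0],[0,0,17]],
  [3,[32,-133,0],[0,0,17]],
])

```text
time_s: 7.65
eef_pos: [497.3, -236.8, 115.2]
ee_rot: [-0.058, 0.914, 0.136, 0.378]
force: [-0.2, -0.3, -0.5]
grip_width: 0.079
grip_force: 39.2
```

```bash
python3 - <<'E'
from h import *
go([485,-241.5,55],17)
p,d=shot("scene","s3");q,d=shot("top","t3")
cv2.imwrite("pics/c3.png",np.hstack([cv2.resize(p[220:390,300:470],(400,400),interpolation=2),cv2.resize(q[230:330,350:450],(400,400),interpolation=2)]))
E
```

```text
7.65 j [-1.    0.39  1.97  1.08  0.88 -0.5 ] tcp [ 497.3 -236.8  115.2] grasp [ 484.5 -240.8  128.6] F [-0.2 -0.3 -0.5] g 0.079 39.2
ty [ 0.292 -0.956 -0.003] tz [ 0.675  0.208 -0.708]
turn [-0.2 -0.1  0. ]
shift [  0.5  -0.7 -73.6] tz [ 0.676  0.207 -0.707]
```

View pics/c3.png

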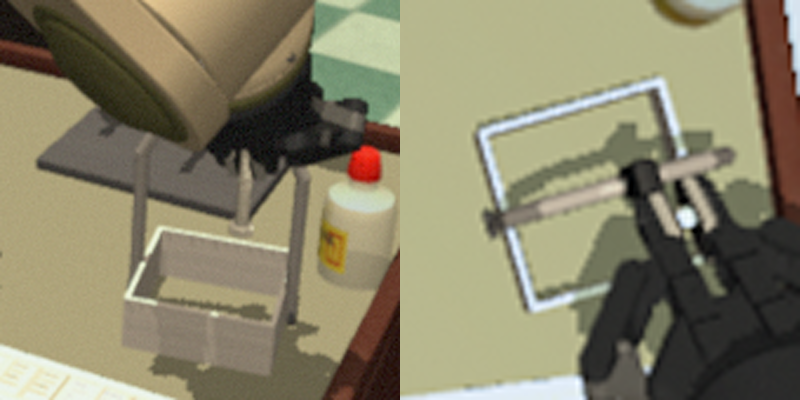

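The crops show bolt B hanging upright over the pail, inside the rim and in front of the bail. I'll lower it, release it, and back off.

Request:
apply_moves([
  [3,[0,0,-25],[0,0,0]],
  [3,[0,0,-50],[0,0,0]],
  [3,[0,0,-65],[0,0,0]],
  [3,[0,-0.5,-74],[0,0,0]],
  [3,[0,-0.5,-74],[0,0,0]],
  [3,[0,-0.5,-74],[0,0,0]],
  [16,[0,-0.5,-74],[0,0,0]],
  [16,[0,-0.5,-74],[0,0,0]],
  [16,[0,-0.5,-74],[0,0,0]],
  [16,[0,-0.5,-74],[0,0,0]],
  [16,[-14,-4.5,-60],[0,0,0]],
  [16,[-27,-8,-46],[0,0,0]],
  [20,[-50,-15,-22],[0,0,0]],
  [20,[-70,-21,0],[0,0,0]],
  [20,[-70,-21,0],[0,0,0]],
])

```text
time_s: 9.25
eef_pos: [426.8, -261.0, 118.5]
ee_rot: [-0.054, 0.914, 0.135, 0.379]
force: [0.3, -0.0, 0.5]
grip_width: 0.236
grip_force: 0.0
```

```bash
python3 - <<'E'
from h import *
go([474,-69,50],0)
p,d=shot("scene","s4");q,d=shot("top","t4")
cv2.imwrite("pics/c4.png",np.hstack([cv2.resize(p[250:390,330:470],(400,400),interpolation=2),cv2.resize(q[230:330,350:450],(400,400),interpolation=2)]))
E
```

```text
9.25 j [-1.18  0.33  2.06  1.02  0.97 -0.61] tcp [ 426.8 -261.   118.5] grasp [ 413.9 -264.8  131.9] F [ 0.3 -0.   0.5] g 0.236 0.0
ty [ 0.288 -0.958  0.003] tz [ 0.678  0.201 -0.707]
turn [  0.2   0.  -16.7]
shift [ 60.6 192.  -81.9] tz [ 0.707  0.    -0.707]
```

View pics/c4.png

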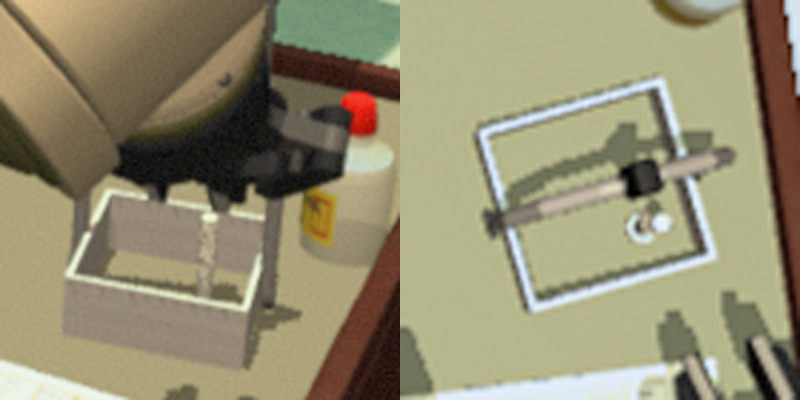

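The crops show bolt B standing inside the pail in front of the bail, with the pail not moved. Bolt A is next.

Request:
apply_moves([
  [20,[0,50,0],[0,0,-4]],
  [20,[5,100,0],[0,0,-11]],
  [20,[18,150,0],[0,0,-17]],
  [20,[18,191,0],[0,0,-17]],
  [20,[18,191,-38],[0,0,-17]],
  [20,[18,191,-38],[0,0,-17]],
  [20,[18,191,-38],[0,0,-17]],
  [20,[18,191,-38],[0,0,-17]],
])

```text
time_s: 10.15
eef_pos: [445.5, -67.9, 77.9]
ee_rot: [-0.001, 0.924, -0.001, 0.382]
force: [-0.6, 0.2, 0.2]
grip_width: 0.236
grip_force: 0.0
```

```bash
python3 -c "
from h import *; go([474,-69,50],0)"
```

```text
10.15 j [-0.69  0.23  2.43  1.9   0.49 -0.89] tcp [445.5 -67.9  77.9] grasp [432.1 -67.9  91.4] F [-0.6  0.2  0.2] g 0.236 0.0
ty [-0.002 -1.    -0.003] tz [ 0.705  0.001 -0.709]
turn [-0.2 -0.1  0.1]
shift [ 41.9  -1.1 -41.4] tz [ 0.707  0.    -0.707]
```

Request:
apply_moves([
  [20,[14,-1,-14],[0,0,0]],
  [20,[28,-1,-28],[0,0,0]],
  [20,[42,-1,-41.5],[0,0,0]],
  [20,[42,-1,-41.5],[0,0,0]],
  [20,[42,-1,-41.5],[0,0,0]],
  [3,[42,-1,-41.5],[0,0,0]],
  [3,[42,-1,-41.5],[0,0,0]],
  [3,[42,-1,-41.5],[0,0,0]],
  [3,[42,-1,-41.5],[0,0,0]],
  [3,[42,-1,-41.5],[0,0,0]],
  [3,[42,-1,-41.5],[0,0,0]],
  [3,[42,-1,0],[0,0,0]],
  [3,[42,-1,40],[0,0,0]],
  [3,[42,-1,40],[0,0,0]],
  [3,[42,-1,40],[0,0,0]],
], squeeze=40)

```text
time_s: 11.65
eef_pos: [488.3, -69.8, 121.1]
ee_rot: [0.001, 0.923, -0.001, 0.384]
force: [-1.3, -0.1, -1.0]
grip_width: 0.08
grip_force: 39.2
```

```bash
python3 -c "
from h import *; go([475,-209,130],17)"
```

```text
11.65 j [-0.6   0.17  2.29  1.6   0.41 -0.48] tcp [488.3 -69.8 121.1] grasp [474.8 -69.7 134.5] F [-1.3 -0.1 -1. ] g 0.08 39.2
ty [-0.002 -1.     0.002] tz [ 0.709 -0.003 -0.705]
turn [ 0.1  0.2 17.1]
shift [  -0.4 -135.3   -4.5] tz [ 0.676  0.207 -0.707]
```

Request:
apply_moves([
  [3,[-40,-20,0],[0,0,4]],
  [3,[-60,-60,0],[0,0,10]],
  [3,[-62,-108,-1.5],[0,0,17]],
  [3,[-53,-155,-1.5],[0,0,17]],
  [3,[-53,-155,-1.5],[0,0,17]],
  [3,[-26,-147,-1.5],[0,0,17]],
  [3,[1.5,-139,-1.5],[0,0,17]],
  [3,[1.5,-139,-1.5],[0,0,17]],
  [3,[1.5,-139,-1.5],[0,0,17]],
  [3,[1.5,-139,-1.5],[0,0,17]],
])

```text
time_s: 12.65
eef_pos: [488.6, -207.9, 116.4]
ee_rot: [-0.057, 0.914, 0.135, 0.378]
force: [0.0, 0.1, -0.2]
grip_width: 0.081
grip_force: 39.3
```

```bash
python3 -c "
from h import *; go([476,-212,55],17)"
```

```text
12.65 j [-0.98  0.35  2.04  1.11  0.85 -0.52] tcp [ 488.6 -207.9  116.4] grasp [ 475.7 -211.9  129.8] F [ 0.   0.1 -0.2] g 0.081 39.3
ty [ 0.29  -0.957 -0.002] tz [ 0.676  0.206 -0.708]
turn [-0.1 -0.1  0.1]
shift [  0.3  -0.1 -74.8] tz [ 0.676  0.207 -0.707]
```

Request:
apply_moves([
  [3,[0,0,-25],[0,0,0]],
  [3,[0,0,-50],[0,0,0]],
  [3,[0,0,-65],[0,0,0]],
  [3,[0,0,-74],[0,0,0]],
  [3,[0,0,-74],[0,0,0]],
  [3,[0,0,-74],[0,0,0]],
  [14,[0,0,-74],[0,0,0]],
  [14,[0,0,-74],[0,0,0]],
  [14,[0,0,-74],[0,0,0]],
  [14,[0,0,-74],[0,0,0]],
  [14,[-14,-4,-60],[0,0,0]],
  [14,[-27,-8,-46],[0,0,0]],
  [20,[-50,-15,-22],[0,0,0]],
  [30,[-70,-21,0],[0,0,0]],
  [30,[-80,-24,60],[0,0,0]],
  [30,[-80,-24,100],[0,0,0]],
  [30,[-80,-24,100],[0,0,0]],
])

```text
time_s: 14.35
eef_pos: [409.6, -234.1, 222.3]
ee_rot: [-0.052, 0.914, 0.137, 0.379]
force: [0.4, -0.9, -0.8]
grip_width: 0.355
grip_force: 0.0
```

```bash
python3 - <<'E'
from h import *
p,d=shot("scene","s5");q,d=shot("top","t5")
cv2.imwrite("pics/c5.png",np.hstack([cv2.resize(p[220:390,310:480],(400,400),interpolation=2),cv2.resize(q[230:330,350:450],(400,400),interpolation=2)]))
p,P=pts("top5" if 0 else "t5");Q=P[235:315,355:440].reshape(-1,3)
k=Q[(Q[:,2]>158)&(Q[:,2]<196)&(abs(Q[:,0]-497)<15)&(abs(Q[:,1]+220)<15)];print("tab",len(k),k.mean(0),k.min(0),k.max(0))
k=Q[(Q[:,2]>30)&(Q[:,2]<42)];print("rim",cv2.minAreaRect(k[:,:2].astype(np.float32)),k[:,2].mean())
go([497.5,-220,174],17)
E
```

```text
tab 86 [ 496.76976499 -218.34248736  184.21765249] [ 489.99074246 -225.67034006  158.83957476] [ 503.63363943 -213.29775942  192.90425808]
rim ((511.0022888183594, -227.10540771484375), (105.78529357910156, 121.82306671142578), 16.707843780517578) 35.53038296633464
14.45 j [-1.2   0.07  2.05  0.89  1.14 -0.36] tcp [ 409.  -232.4  217.6] grasp [ 396.2 -236.3  231. ] F [ 0.2  0.9 -1. ] g 0.349 0.0
ty [ 0.29  -0.957  0.001] tz [ 0.676  0.204 -0.708]
turn [ 0.1 -0.   0.1]
shift [101.3  16.3 -57. ] tz [ 0.676  0.207 -0.707]
```

View pics/c5.png

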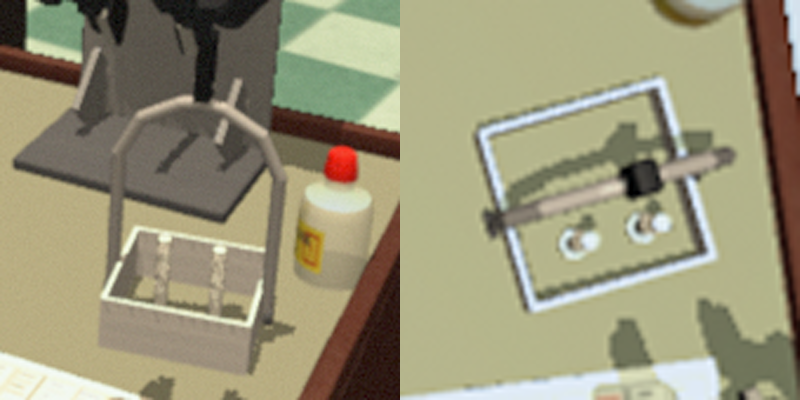

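The crops show both long bolts standing in the pail. Now I'll pinch the tab.

Request:
apply_moves([
  [30,[30,2,-6],[0,0,0]],
  [30,[60.5,4,-12],[0,0,0]],
  [30,[60.5,4,-12],[0,0,0]],
  [30,[75,8,-26],[0,0,0]],
  [30,[88,12,-40],[0,0,0]],
  [30,[101,16,-54],[0,0,0]],
  [30,[101,16,-54],[0,0,0]],
  [30,[101,16,-54],[0,0,0]],
], squeeze=80)

```text
time_s: 15.25
eef_pos: [509.5, -215.9, 162.3]
ee_rot: [-0.058, 0.914, 0.135, 0.378]
force: [-0.3, -1.1, 0.7]
grip_width: 0.348
grip_force: 0.0
```

```bash
python3 - <<'E'
from h import *
go([497.5,-220,177],17)
p,d=shot("scene","s6");q,d=shot("top","t6")
cv2.imwrite("pics/c6.png",np.hstack([cv2.resize(p[210:310,340:440],(400,400),interpolation=2),cv2.resize(q[230:330,350:450],(400,400),interpolation=2)]))
E
```

```text
15.25 j [-0.95  0.3   1.95  1.02  0.9  -0.33] tcp [ 509.5 -215.9  162.3] grasp [ 496.6 -219.9  175.7] F [-0.3 -1.1  0.7] g 0.348 0.0
ty [ 0.29  -0.957 -0.003] tz [ 0.675  0.207 -0.708]
turn [-0.1 -0.1  0.1]
shift [ 0.9 -0.1  1.3] tz [ 0.676  0.207 -0.707]
```

View pics/c6.png

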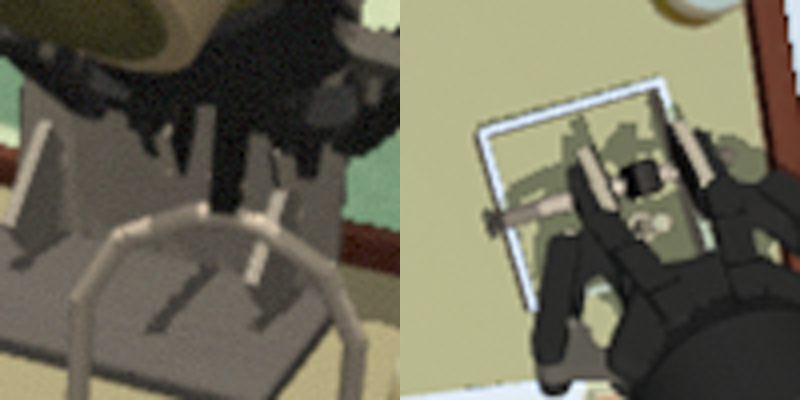

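The tab sits centred between the open fingers at (640,180) in the right crop. I'll close and lift a little, and check how tall the stand's braces are.

Request:
apply_moves([
  [5,[0,0,0],[0,0,0]],
  [5,[0,0,0],[0,0,0]],
  [5,[0,0,0],[0,0,0]],
  [5,[0,0,0],[0,0,0]],
  [5,[0,0,0],[0,0,0]],
  [5,[0,0,0],[0,0,0]],
  [5,[0,0,0],[0,0,0]],
  [5,[0,0,8],[0,0,0]],
  [5,[0,0,16],[0,0,0]],
  [5,[0,0,24],[0,0,0]],
  [5,[0,0,32],[0,0,0]],
  [5,[0,0,40],[0,0,0]],
  [5,[0,0,40],[0,0,0]],
  [5,[0,0,40],[0,0,0]],
], squeeze=80)

```text
time_s: 16.75
eef_pos: [510.0, -216.2, 202.9]
ee_rot: [-0.057, 0.914, 0.135, 0.378]
force: [0.2, 0.3, -4.0]
grip_width: 0.103
grip_force: 78.0
```

```bash
cat >> h.py <<'E'
def pailfit(ts,tt):
    "legs/bail points near the tab in the top view, tab in both"
    s,M=st()
E
python3 - <<'E'
from h import *
s,M=st()
for t in("scene0","top0"):
    p,P=pts(t);Q=P.reshape(-1,3);a=np.radians(7);d=Q-[649.2,-100.9,0]
    L=np.stack([d[:,0]*np.cos(a)+d[:,1]*np.sin(a),-d[:,0]*np.sin(a)+d[:,1]*np.cos(a),Q[:,2]],1)
    for sg in(-1,1):
        for x0 in range(-40,45,12):
            k=L[(L[:,0]>x0)&(L[:,0]<x0+12)&(sg*L[:,1]>15)&(sg*L[:,1]<80)&(L[:,2]>20)&(L[:,2]<160)]
            if len(k)>3: print(t,sg,x0,len(k),k[:,1].min().round(),k[:,1].max().round(),"zmax",k[:,2].max().round())
shot("scene","s7");p,d=shot("top","t7")
E
```

```text
16.75 j [-0.95  0.23  1.9   0.95  0.96 -0.22] tcp [ 510.  -216.2  202.9] grasp [ 497.1 -220.1  216.3] F [ 0.2  0.3 -4. ] g 0.103 78.0
ty [ 0.29  -0.957 -0.001] tz [ 0.676  0.206 -0.708]
scene0 -1 -4 27 -61.0 -54.0 zmax 44.0
scene0 -1 8 52 -61.0 -54.0 zmax 47.0
scene0 -1 20 57 -61.0 -53.0 zmax 68.0
scene0 -1 32 51 -61.0 -54.0 zmax 70.0
scene0 -1 44 2179 -78.0 -15.0 zmax 160.0
scene0 1 -4 23 50.0 56.0 zmax 44.0
scene0 1 8 68 48.0 56.0 zmax 56.0
scene0 1 20 86 48.0 57.0 zmax 66.0
scene0 1 32 78 49.0 57.0 zmax 70.0
scene0 1 44 2055 15.0 73.0 zmax 160.0
top0 -1 -4 16 -57.0 -52.0 zmax 44.0
top0 -1 8 35 -58.0 -52.0 zmax 56.0
top0 -1 20 38 -58.0 -52.0 zmax 67.0
top0 -1 32 33 -57.0 -52.0 zmax 72.0
top0 -1 44 699 -74.0 -15.0 zmax 160.0
top0 1 -4 16 52.0 58.0 zmax 47.0
top0 1 8 28 52.0 58.0 zmax 55.0
top0 1 20 29 52.0 58.0 zmax 68.0
top0 1 32 27 52.0 58.0 zmax 74.0
top0 1 44 710 15.0 75.0 zmax 160.0
```

Request:
apply_moves([
  [5,[0,4,8],[0,0,0]],
  [5,[1,12,18],[0,0,-1]],
  [5,[4,24,28],[0,0,-2]],
  [5,[8,38,36],[0,0,-4]],
  [5,[14,52,41],[0,0,-6]],
  [5,[22,66,42],[0,0,-8]],
  [5,[31,79,42],[0,0,-9]],
  [5,[41,90,42],[0,0,-10]],
  [5,[50,99,42],[0,0,-10]],
  [5,[56,103,42],[0,0,-10]],
  [5,[58,105,42],[0,0,-10]],
  [5,[58,105,42],[0,0,-10]],
  [5,[58,105,42],[0,0,-10]],
  [5,[58,105,42],[0,0,-10]],
  [5,[58,105,42],[0,0,-10]],
])

```text
time_s: 18.35
eef_pos: [567.9, -111.6, 244.9]
ee_rot: [-0.023, 0.922, 0.055, 0.382]
force: [0.1, 0.3, -3.5]
grip_width: 0.097
grip_force: 78.1
```

```bash
python3 - <<'E'
from h import *
go([555,-112.5,258],7)
p,d=shot("scene","s8");q,d=shot("top","t8")
cv2.imwrite("pics/c8.png",np.hstack([cv2.resize(p[100:330,260:490],(400,400),interpolation=2),cv2.resize(q[130:310,270:450],(400,400),interpolation=2)]))
for t,(a,b,c,e) in(("t8",(270,150,420,300)),("s8",(280,140,440,320))):
    _,P=pts(t);Q=P[b:e,a:c].reshape(-1,3);r=np.hypot(Q[:,0]-555,Q[:,1]+112.5)
    k=Q[(Q[:,2]>112)&(Q[:,2]<122)&(r<75)];print(t,"rim",len(k),cv2.minAreaRect(k[:,:2].astype(np.float32)))
    k=Q[(Q[:,2]>195)&(Q[:,2]<232)&(r<50)];print("bail",len(k),k.mean(0).round(1),k.min(0).round(),k.max(0).round())
E
```

```text
18.35 j [-0.62  0.13  1.9   0.87  0.67  0.26] tcp [ 567.9 -111.6  244.9] grasp [ 554.6 -113.2  258.4] F [ 0.1  0.3 -3.5] g 0.097 78.1
ty [ 0.119 -0.993 -0.001] tz [ 0.701  0.085 -0.708]
turn [-0.1 -0.1  0.2]
shift [ 0.4  0.8 -0.3] tz [ 0.702  0.086 -0.707]
t8 rim 170 ((582.49072265625, -110.09141540527344), (37.67276382446289, 88.21489715576172), 13.787436485290527)
bail 174 [ 554.5 -107.9  215.4] [ 546. -161.  195.] [564. -65. 228.]
s8 rim 688 ((555.6015014648438, -115.62728881835938), (89.51280975341797, 97.74833679199219), 7.870034217834473)
bail 425 [ 554.4 -118.7  216.3] [ 546. -162.  195.] [565. -70. 232.]
```

View pics/c8.png

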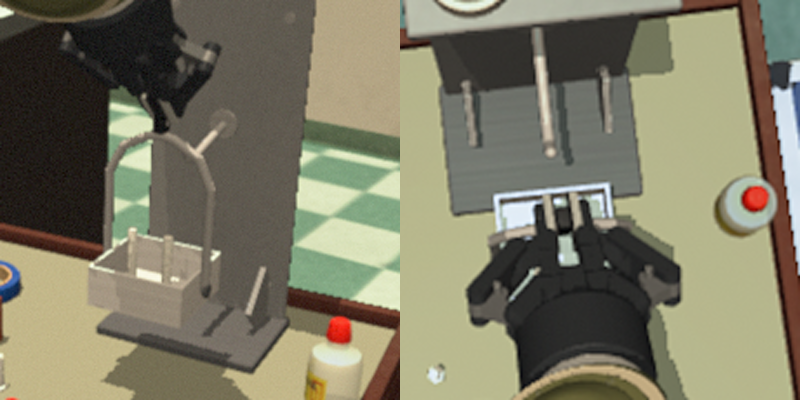

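The pail hangs level at yaw 7° in front of the hook, with both bolts standing in it. The bail top is at about (160,135) and the hook at (210,140) in the left crop. I'll go over the tip and down.

Request:
apply_moves([
  [5,[5,1,0],[0,0,0]],
  [5,[15,2.5,0],[0,0,0]],
  [5,[27,4,0],[0,0,0]],
  [5,[40,6,0],[0,0,0]],
  [5,[53,7.5,0],[0,0,0]],
  [5,[64,9,0],[0,0,0]],
  [5,[71,9.5,0],[0,0,0]],
  [5,[75,10,0],[0,0,0]],
  [5,[75,10,0],[0,0,0]],
  [5,[75,10,0],[0,0,0]],
  [5,[75,10,-8],[0,0,0]],
  [5,[75,10,-16],[0,0,0]],
  [5,[75,10,-22],[0,0,0]],
  [5,[75,10,-27],[0,0,0]],
  [5,[75,10,-27],[0,0,0]],
  [5,[75,10,-27],[0,0,0]],
])

```text
time_s: 20.05
eef_pos: [643.1, -101.3, 217.9]
ee_rot: [-0.023, 0.922, 0.055, 0.382]
force: [-0.1, -0.1, -4.4]
grip_width: 0.1
grip_force: 78.0
```

```bash
python3 - <<'E'
from h import *
go([629.4,-103.4,224],7)
p,d=shot("scene","s9");q,d=shot("top","t9")
cv2.imwrite("pics/c9.png",np.hstack([cv2.resize(p[130:250,320:440],(400,400),interpolation=2),cv2.resize(q[100:240,270:410],(400,400),interpolation=2)]))
E
```

```text
20.05 j [-0.5   0.31  1.75  0.86  0.58  0.33] tcp [ 643.1 -101.3  217.9] grasp [ 629.8 -102.9  231.4] F [-0.1 -0.1 -4.4] g 0.1 78.0
ty [ 0.119 -0.993 -0.001] tz [ 0.701  0.085 -0.708]
turn [-0.1 -0.1  0.1]
shift [-0.4 -0.5 -7.3] tz [ 0.702  0.086 -0.707]
```

View pics/c9.png

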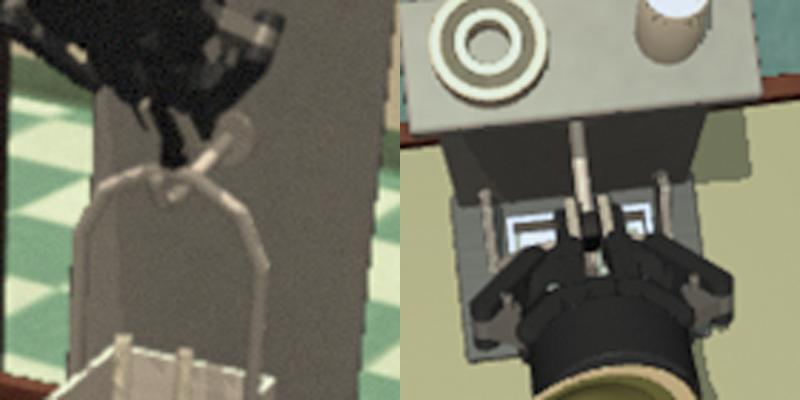

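The crops show the bail just above the hook with its tip in front, at (175,195) in the left crop, and lined up in the top view. I'll lower it slowly.

Request:
apply_moves([
  [5,[0,0,-2],[0,0,0]],
  [5,[0,0,-4],[0,0,0]],
  [5,[0,0,-6],[0,0,0]],
  [5,[0,0,-7],[0,0,0]],
  [5,[0,0,-7],[0,0,0]],
  [5,[0,0,-7],[0,0,0]],
])

```text
time_s: 20.75
eef_pos: [643.3, -101.4, 211.4]
ee_rot: [-0.023, 0.922, 0.055, 0.382]
force: [-0.9, 0.9, 0.9]
grip_width: 0.101
grip_force: 78.6
```

Request:
apply_moves([
  [5,[0,0,-0.5],[0,0,0]],
  [5,[0,0,-0.5],[0,0,0]],
  [12,[0,0,-0.5],[0,0,0]],
  [16,[0,0,-0.5],[0,0,0]],
  [26,[0,0,-0.5],[0,0,0]],
  [26,[0,0,-0.5],[0,0,0]],
  [26,[0,0,-0.5],[0,0,0]],
  [26,[0,0,-0.5],[0,0,0]],
  [26,[-7,-0.9,6.5],[0,0,0]],
  [26,[-18,-2.2,17.5],[0,0,0]],
  [26,[-35,-4.3,34.5],[0,0,0]],
  [26,[-60,-7.4,59],[0,0,0]],
  [26,[-95,-11.5,80],[0,0,0]],
  [26,[-130,-16,90],[0,0,0]],
  [26,[-170,-20,90],[0,0,0]],
  [26,[-170,-20,90],[0,0,0]],
  [26,[-170,-20,90],[0,0,0]],
])

```text
time_s: 22.45
eef_pos: [472.7, -121.7, 301.7]
ee_rot: [-0.022, 0.922, 0.054, 0.382]
force: [0.6, 1.4, -0.2]
grip_width: 0.302
grip_force: 0.0
```

```bash
python3 - <<'E'
from h import *
st()
p,d=shot("scene","s10");q,d=shot("top","t10")
cv2.imwrite("pics/c10.png",np.hstack([cv2.resize(p[130:350,230:450],(400,400),interpolation=2),cv2.resize(q[100:320,220:440],(400,400),interpolation=2)]))
E
```

```text
22.45 j [-0.82 -0.15  2.01  0.8   0.92  0.25] tcp [ 472.7 -121.7  301.7] grasp [ 459.4 -123.3  315.1] F [ 0.6  1.4 -0.2] g 0.302 0.0
ty [ 0.118 -0.993  0.   ] tz [ 0.702  0.083 -0.707]
```

View pics/c10.png

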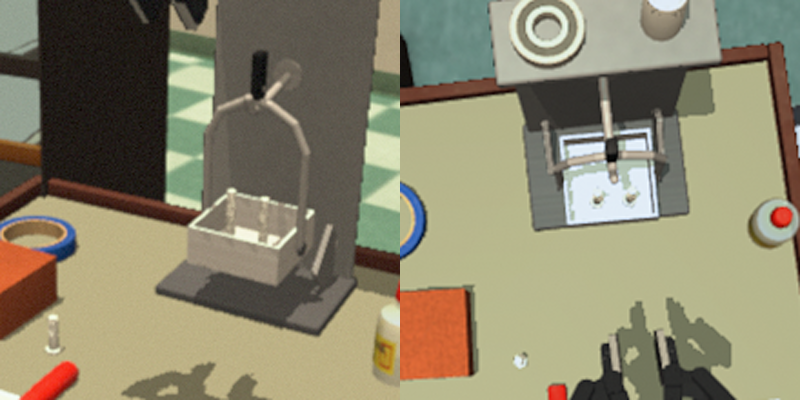

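The pail hangs on the hook with both bolts standing in it, and the bystanders are where they were. I'll let it settle, check that nothing is still moving, and hand in.

Request:
apply_moves([
  [26,[0,0,0],[0,0,0]],
  [26,[0,0,0],[0,0,0]],
  [26,[0,0,0],[0,0,0]],
  [26,[0,0,0],[0,0,0]],
  [26,[0,0,0],[0,0,0]],
  [26,[0,0,0],[0,0,0]],
  [26,[0,0,0],[0,0,0]],
  [26,[0,0,0],[0,0,0]],
  [26,[0,0,0],[0,0,0]],
  [26,[0,0,0],[0,0,0]],
  [26,[0,0,0],[0,0,0]],
  [26,[0,0,0],[0,0,0]],
  [26,[0,0,0],[0,0,0]],
  [26,[0,0,0],[0,0,0]],
  [26,[0,0,0],[0,0,0]],
  [26,[0,0,0],[0,0,0]],
  [26,[0,0,0],[0,0,0]],
  [26,[0,0,0],[0,0,0]],
  [26,[0,0,0],[0,0,0]],
  [26,[0,0,0],[0,0,0]],
])

```text
time_s: 24.55
eef_pos: [473.1, -121.3, 300.9]
ee_rot: [-0.023, 0.922, 0.055, 0.382]
force: [-0.1, -0.6, 0.1]
grip_width: 0.303
grip_force: 0.0
```

```bash
python3 - <<'E'
from h import *
def rim(t):
    p,d=shot("scene",t);_,P=pts(t);Q=P[150:300,300:430].reshape(-1,3)
    k=Q[(Q[:,2]>60)&(Q[:,2]<130)&(Q[:,0]<675)&(abs(Q[:,1]+105)<60)];return k.mean(0),p
ms=[]
for i in range(8):
    m,p=rim(f"f{i}");ms.append(m)
print(np.array(ms).round(1), np.abs(p[150:300,300:430].astype(int)-np.load("pics/s10.npz")["p"][150:300,300:430]).mean(), np.ptp(ms,0))
if np.ptp(ms,0).max()<1: print(ctrl.finish_job())
E
```

```text
[[ 621.5 -106.7   80.9]
 [ 621.7 -106.6   80.9]
 [ 621.6 -106.7   80.7]
 [ 621.8 -106.6   80.7]
 [ 621.6 -106.6   80.7]
 [ 621.7 -106.7   80.8]
 [ 621.5 -106.9   80.6]
 [ 621.2 -106.7   80.8]] 2.7064786324786323 [0.56082427 0.30031117 0.22196706]
the job is handed in; nothing more can be done
None
```

Both long bolts are in the pail, which hangs still on the hook; the short bolt, carton, bottle and tape were left alone, and the job was handed in at about 25 s of the 64 s limit.

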